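# Seat a bottle in the V guide of a filling stand

### The job

Get the wide-mouthed white bottle ready for filling: stand it upright on the plate of the filling stand and slide it home into the V guide until it bears firmly on both arms at once, then swing the spout arm round to its stop so that the spout is over the bottle's mouth. Push gently: the V guide is held only by its thumbscrew and must not be shifted, and the bottle must not tip. Leave the other things on the bench where they are, and let go of everything at the end.

Things in the scene. Friction and masses are not known exactly. Their poses are not given: they have to be found in the camera images.
- bottle: white plastic bottle to be filled, open, 100 ml: round body 52 mm in diameter, 62 mm high, shoulder up to 72 mm, neck 34 mm in diameter up to 88 mm; 0.09 to 0.2 kg. Origin: centre of its underside; z up. Dragged by its upper part it tips: push 35 mm up or lower. Fingers bearing down on it lose push to the plate; against one arm of the V it sticks by friction until eased sideways
- mouth (a point): centre of the bottle's open mouth, 88 mm above its underside
- stand: the filling stand, fixed on the bench: an aluminium plate, its top 12 mm above the bench, from x = -120 to +110 and y = -78 to +122 mm in the stand's frame. Origin: on the bench below the stop position of the spout; x: the level direction in which a bottle is slid home into the V guide; z up. The plate in front of the guide (-x) is bare. A 16 mm post at x = 65, y = 90 mm carries the spout arm
- slot (a point): middle of the slot on the plate's mid line (80 mm ahead of the stand's origin) where the black plastic V guide is clamped by its steel thumbscrew: two upright arms (carriage_c0 on the +y side, carriage_c1), bars 32 mm long, 8 mm thick, 30 mm high; their faces make a right-angled V about the mid line, open to the stand's -x. The arms end 23 mm from the mid line at the face, 29 mm over all
- mid_seat (a point): point on the plate's top, above the stand's origin: with the V guide at its middle setting a bottle that bears on both arms has its axis here. The guide was left up to 8 mm short of or beyond that along the stand's x: where, is not measured and must be felt or seen. Only thumbscrew friction holds it: it slips at about 18 N and does not spring back; a push of about 10 N seats a bottle well
- spout_arm (a joint): angle of the spout arm about its upright pivot (rad): 0 at its stop with the spout over the mid line, over the mouth of a seated bottle (up to 8 mm off its middle); parked, it stands at 1.0 to 1.5, clear behind the V guide. To bring it to 0 it turns clockwise seen from above. It moves stiffly (about 1.1 N at the knob) and stays where it is left
- knob (a point): centre of the top of the black upright grip knob (16 mm in diameter) on the end of the spout arm, 111 mm from the pivot; 174 mm above the bench. The knob stands free for 29 mm above the 10 mm thick bar of the arm
- pivot (a point): point on the spout arm's pivot axis, at the height of the knob's top
- spout_tip (a point): lower end of the 8 mm spout tube straight below the knob, 110 mm above the bench, 10 mm above the mouth of a bottle on the plate
- dropper: bystander: small closed white dropper bottle, 30 mm in diameter, 75 mm high. Origin: centre of its underside
- cassette: bystander: a flat white test cassette with a blue underside, 70 x 22 x 6 mm. Origin: centre of its underside
- tube_box: bystander: white card box 85 x 85 x 36 mm holding small clear tubes that reach 76 mm above the bench. Origin: centre of its underside
Mind the look-alikes: they are no part of the job. Leave any orange or purple look-alike of the bottle alone.

How it is judged:
On the way, in this order (a step that is already met when the one before it is completed fails the run):
1. the bottle stands upright on the plate of the stand (z of bottle in the frame of stand between 0.0095 and 0.015 m and x of bottle in the frame of stand between -0.12 and 0.03 m and y of bottle in the frame of stand between -0.078 and 0.122 m and angle between bottle's own z axis and vertical below 0.1 rad), for 0.1 s.
2. the bottle is pressed home in the V guide: it bears on both arms at once with at least 3 N each (contact force between bottle and carriage_c0 above 3 N and contact force between bottle and carriage_c1 above 3 N and horizontal distance between bottle and carriage_c0 below 0.0335 m and horizontal distance between bottle and carriage_c1 below 0.0335 m and angle between bottle's own z axis and vertical below 0.1 rad), for 0.25 s.
3. the spout arm is swung round to its stop (value of joint spout_arm below 0.04 rad), for 0.1 s.
At the end, for the whole second after the job is handed in: The bottle stands upright on the plate, at rest and released, against both arms of the V guide (gaps of no more than about 1.5 mm); the guide has not been shifted by more than 1.5 mm; the spout arm is within 0.04 rad of its stop, with the spout over the mouth's opening (within 14 mm of its middle) (horizontal distance between bottle and carriage_c0 below 0.033 m and horizontal distance between bottle and carriage_c1 below 0.033 m and z of bottle in the frame of stand between 0.0095 and 0.015 m and angle between bottle's own z axis and vertical below 0.04 rad and value of joint spout_arm below 0.04 rad and horizontal distance between spout_tip and mouth below 0.014 m and linear speed of bottle below 0.01 m/s and distance of carriage_c0 from where it was at the start of the episode below 0.0015 m); the robot touches nothing.
It fails at once if the V guide is shifted by more than 1.5 mm (distance of carriage_c0 from where it was at the start of the episode above 0.0015 m).
It fails at once if the bottle is tipped by more than about 20 degrees (angle between bottle's own z axis and vertical above 0.35 rad).
It fails at once if one of the other things on the bench is moved by more than 20 mm (distance of any of dropper, cassette, tube_box from where it was at the start of the episode above 0.02 m).
It also fails if it takes over 72 s, if anything falls off the work surface, if the arm or the gripper's body presses on something with over 40 N, if the wrist force passes 120 N, or if a joint passes its speed limit or range.

### The arm

A 6-joint arm with a two-finger parallel gripper is mounted at the origin on the work surface. World frame = base frame: x ahead of the robot, y to its left, z up, the work surface at z = 0. Lengths are in m, angles in rad, forces in N, time in s.
With the tool pointing down it reaches from about 0.4 to 0.825 m from the base axis. Payload 7 kg.
Tool frame: the origin (TCP) lies on the centre line of the jaws, within the pads' length; the fingertips stand 17 mm ahead of it and the grasp point (between the pads) lies 2 mm behind it; z points along the fingers, x is the direction in which the jaws open and shut, and the axes are right-handed (so a half turn about z gives the same grasp; the last joint's range is limited). The gripper opens to 85 mm and grips with 20 to 120 N. Pads are 22 mm wide; open, the fingers measure 114 mm over their backs; the gripper's body (76 mm by 85 mm) begins 54 mm behind the grasp point. The pads swing forward as they close: fully open they stand 13 mm farther back than shut.
Start: joints at [-0.815, 0.359, 0.012, 0, -1.224, -0.288], TCP at [0.304, -0.602, 0.248] pointing down, gripper open.
Joint ranges: [-3.07, 3.07], [-1.43, 2.12], [-1.02, 1.25], [-3.03, 1.67], [-3.05, -0], [-3.03, 3.03]. Speed limits (rad/s): [2.39, 2.39, 3.01, 3.14, 3.14, 3.14].

### API

Orientations are given as a unit quaternion [w, x, y, z].
In Python, from rig import status, cams, bot gives the robot as it stands. The module is installed in compiled form; this text tells all that it offers.
- The arm moves only by the shell command python3 -m inch 'ROWS'. ROWS is JSON, a list of rows, each a list of 7 numbers: the shift along the tool's x, y, z in mm, then the turn, a rotation vector about the tool's x, y, z in degrees, then the gripper's target within -1 to 1 (fully open at 1, half-way at 0, shut at -1). In form: [[x, y, z, rx, ry, rz, gripper], ...]. A call has 1 to 10 rows; each row shifts and turns the commanded pose from where the row before left it, along the tool's axes as they then stand; what a row does not reach is not made up. A row lasts 1/8 s, in which the tool goes at most 62.5 mm and 10.7 degrees, less where a joint would pass 70% of its speed; a pose out of reach is approached as far as the arm can. A call with a gripper value outside its range is refused whole. The fingers move at their own pace and stop on an object; the grip force is fixed at half the most. Time passes only in rows, so rows that do not move let the fingers close. It gives the time, the measured TCP pose, the force and the opening at its end, in the units of the state.
- status.get_obs(): the state, without advancing time (a new reading comes with each control period).
- cams.camera(name): name is "scene" or "top"; returns (picture, depth): 420x560x3 uint8, red, green, blue; 420x560 float32, m along the optical axis (not along the pixel's ray), 0 where there is no reading.
- cams.camera_model(name): a dict with "K" (3x3 intrinsics, pixels), "xyz" and "rotation" of the camera in the world. Camera axes: x right, y up, looking along -z (the intrinsics and any distortion apply to the point x, -y, -z); pixel columns grow to the right and rows downward; lengths in m; the calibration is good to about 2 mm. A picture is of the moment at which its call begins. camera_model takes no time and is no camera call.
- bot.hand_in(): hands the job in, once; it reports no verdict.
The state is a dict: "t": time; "joint_positions": joint angles; "joint_velocities": joint speeds; "joint_efforts": joint torques, N m; "eef_pos": TCP position; "ee_rot": TCP orientation; "ft_force": force on the tool from outside, world axes, zero at the start; "torque": the same for the moment, N m; "gripper_width": finger opening in m.
Only numpy, scipy, OpenCV 4.12 (cv2) and the standard library are available. Lean on these libraries where they do the work, as an engineer would, in place of code of your own. Each camera call takes 0.05 s, during which the arm holds its last target.

## Working session

There is one attempt and no reset: what is moved stays moved. The work goes in short steps, Python scripts to look and compute and a shell command to move; the robot and the scene stay as the last step left them, time stands still between calls to the robot, and variables do not carry over. Pictures are saved under pics/ and viewed, and the job is handed in when it is done.

```bash
mkdir -p pics; ls; cat > h.py <<'E'
from rig import status,cams,bot
import numpy as np,cv2
def snap(n,f):
    p,d=cams.camera(n); cv2.imwrite('pics/'+f+'.png',cv2.cvtColor(p,cv2.COLOR_RGB2BGR)); np.savez('pics/'+f+'.npz',p=p,d=d); return p,d
def ray(n,u,v):
    m=cams.camera_model(n);K=np.array(m['K']);R=np.array(m['rotation']);
    x=(u-K[0,2])/K[0,0];y=(v-K[1,2])/K[1,1]
    return np.array(m['xyz']),R@np.array([x,-y,-1.0])
def onz(n,u,v,z):
    o,r=ray(n,u,v); return o+r*(z-o[2])/r[2]
def dep(n,d,u,v):
    o,r=ray(n,u,v); return o+r*d[int(v),int(u)]
E
python3 - <<'E'
from h import *
for n in('scene','top'): snap(n,n+'0'); print(cams.camera_model(n))
print(status.get_obs())
E
```

```text
pics
{'K': array([[416.77964933,   0.        , 274.92794888],
       [  0.        , 416.77964933, 210.82040451],
       [  0.        ,   0.        ,   1.        ]]), 'xyz': array([ 0.94815428, -0.49606789,  0.72897818]), 'rotation': array([0.88439981, 0.35335846, 0.12033496, 0.28016829])}
{'K': array([[431.95871535,   0.        , 280.70897085],
       [  0.        , 431.95871535, 207.18993307],
       [  0.        ,   0.        ,   1.        ]]), 'xyz': array([ 0.53055494, -0.04997419,  0.92104421]), 'rotation': array([-0.70310937, -0.04980731,  0.01675945,  0.7091372 ])}
{'t': 0.1, 'joint_positions': array([-8.14914765e-01,  3.59324651e-01,  1.11428901e-02, -2.98893269e-04,
       -1.22408096e+00, -2.88117422e-01]), 'joint_velocities': array([-1.18601527e-03, -2.54907118e-03,  1.86697383e-03,  3.74966950e-05,
        1.23904028e-03, -1.20581890e-03]), 'joint_efforts': array([-1.77621554e-03, -5.84765661e+01,  2.94106829e+01,  6.95449635e+00,
       -3.19293649e-03,  8.45400422e-06]), 'eef_pos': array([ 0.30415746, -0.60213866,  0.2474497 ]), 'ee_rot': array([-6.71325763e-04,  5.24022330e-01,  8.51704198e-01,  3.26568229e-04]), 'ft_force': array([ 0.14700176,  0.97546579, -0.15457493]), 'torque': array([ 0.03806282,  0.02187183, -0.01980684]), 'gripper_width': 0.08523063023112713}
```

View pics/scene0.png

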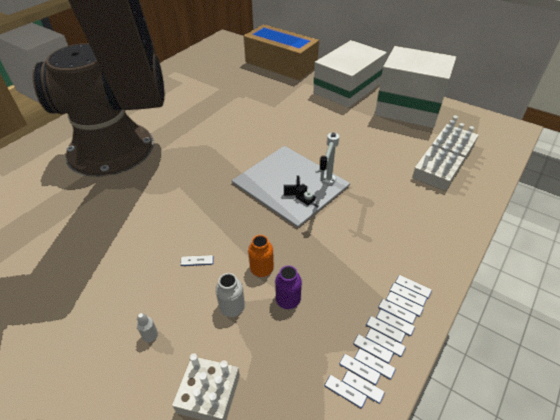

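View pics/top0.png

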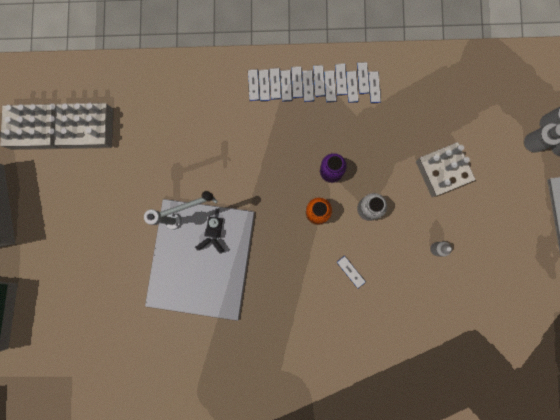

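```bash
python3 - <<'E'
s=open('h.py').read().replace("R=np.array(m['rotation']);","q=m['rotation'];R=Rotation.from_quat([q[1],q[2],q[3],q[0]]).as_matrix()").replace("import numpy","from scipy.spatial.transform import Rotation\nimport numpy")
open('h.py','w').write(s)
E
python3 - <<'E'
from h import *
a=cv2.imread('pics/top0.png');b=cv2.imread('pics/scene0.png')
cv2.imwrite('pics/tz.png',cv2.resize(a[180:330,130:280],(750,750),interpolation=cv2.INTER_CUBIC)[:600] if 0 else cv2.resize(a[180:325,130:275],(595,595),interpolation=cv2.INTER_CUBIC))
cv2.imwrite('pics/sz.png',cv2.resize(b[120:240,220:360],(700,600),interpolation=cv2.INTER_CUBIC))
cv2.imwrite('pics/tb.png',cv2.resize(a[140:260,290:470],(800,533),interpolation=cv2.INTER_CUBIC))
dt=np.load('pics/top0.npz')['d'];ds=np.load('pics/scene0.npz')['d']
for u,v in [(374,206),(376,204),(319,210),(230,280),(200,280),(170,300),(400,300)]: print(u,v,dep('top',dt,u,v),onz('top',u,v,0))
for u,v in [(228,281),(260,180),(150,200)]: print(u,v,dep('scene',ds,u,v),onz('scene',u,v,0))
E
```

```text
374 206 [ 0.60976354 -0.19042084  0.08875547] [ 0.61821036 -0.2053981   0.        ]
376 204 [ 0.61372116 -0.19457645  0.08730822] [ 0.62243027 -0.2097191   0.        ]
319 210 [ 0.60325498 -0.08517244  0.08767712] [ 0.61090362 -0.08887558  0.        ]
230 280 [0.46454973 0.0998158  0.01076018] [0.46376951 0.10158642 0.        ]
200 280 [0.46480838 0.16311441 0.01180575] [0.46395471 0.1658812  0.        ]
170 300 [0.42347867 0.22623729 0.01184993] [0.4220831  0.22983727 0.        ]
400 300 [ 0.42186918 -0.25339297  0.00129574] [ 0.42171607 -0.25367954  0.        ]
228 281 [ 0.61707192 -0.1963569   0.09013164] [ 0.57036118 -0.15407218  0.        ]
260 180 [0.44624248 0.12354942 0.01449   ] [0.43606358 0.13611542 0.        ]
150 200 [ 0.25507429 -0.08058136  0.00114363] [ 0.25398527 -0.07992852  0.        ]
```

View pics/tz.png

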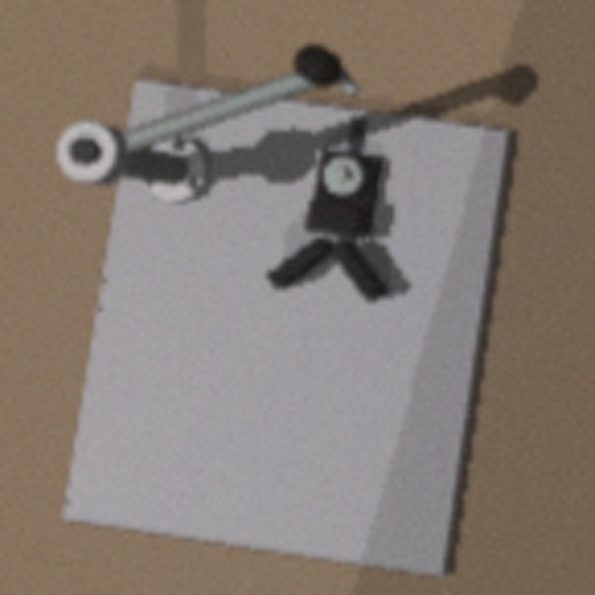

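View pics/sz.png

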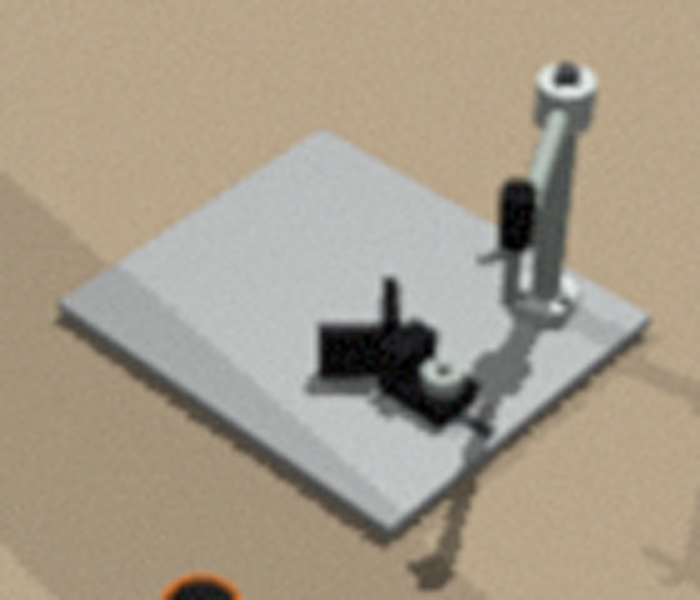

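View pics/tb.png

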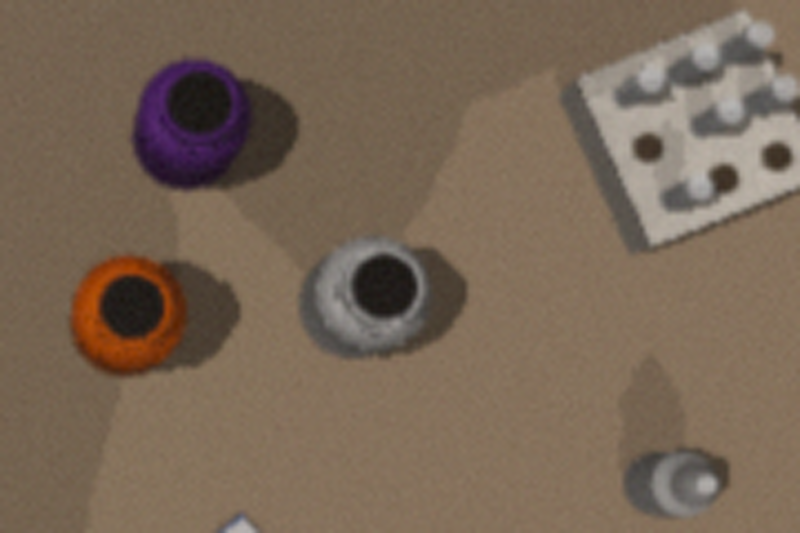

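```bash
cat >> h.py <<'E'
def T(u,v): return 130+(u+.5)/595*145-.5, 180+(v+.5)/595*145-.5
def S(u,v): return 220+(u+.5)/5-.5, 120+(v+.5)/5-.5
def tri(a,b):
    o1,r1=ray('top',*a);o2,r2=ray('scene',*b)
    r1/=np.linalg.norm(r1);r2/=np.linalg.norm(r2)
    s=np.linalg.lstsq(np.stack([r1,-r2],1),o2-o1,rcond=None)[0]
    p,q=o1+s[0]*r1,o2+s[1]*r2; return (p+q)/2,np.linalg.norm(p-q)
E
python3 - <<'E'
from h import *
Q=np.array([[110,122],[110,-78],[-120,-78],[-120,122]])/1e3
def fit(P):
    c=Q.mean(0);p=P.mean(0);H=(Q-c).T@(P-p);th=np.arctan2(H[0,1]-H[1,0],H[0,0]+H[1,1])
    R=np.array([[np.cos(th),-np.sin(th)],[np.sin(th),np.cos(th)]]);t=p-R@c
    print('th',th,np.degrees(th),'t',t,'res mm',((Q@R.T+t-P)*1e3).round(1).tolist());return R,t
Pt=np.array([onz('top',*T(*q),.012)[:2] for q in [(135,80),(515,130),(445,575),(65,518)]])
# scene corners: (650,318) back-left?, (390,535), (60,308), (322,130)
Ps=np.array([onz('scene',*S(*q),.012)[:2] for q in [(650,318),(390,533),(60,306),(322,130)]])
R,t=fit(Pt);fit(Ps);R,t=fit((Pt+Ps)/2)
np.savez('st.npz',R=R,t=t)
def st(p): return ((np.asarray(p)[:2]-t)@R*1e3).round(1)
print('pivot',st(onz('top',*T(88,152),.174)),st(onz('scene',*S(567,75),.174)))
print('knob top',st(onz('top',*T(318,62),.174)),st(onz('scene',*S(517,185),.174)),tri(T(318,62),S(517,185)))
for n,q in dict(Ltip1=(268,278),Ltip2=(282,290),Rtip1=(372,302),Rtip2=(390,293),apexL=(325,240),apexR=(345,247),screw=(343,176)).items(): print(n,st(onz('top',*T(*q),.042)))
# mouths
for n,z,lo in (('top',.088,0),('scene',.088,0)):
    im=cv2.imread('pics/%s0.png'%n);m=(im.max(2)<45).astype('u1')
    c,l,s,ce=cv2.connectedComponentsWithStats(m)[0:4]
    for i in range(1,c):
        if 60<s[i,4]<400: print(n,ce[i].round(1),s[i],onz(n,*ce[i],z).round(4))
print(R@[0,0]+t)
E
```

```text
th -0.14604362528026388 -8.367683353349214 t [0.5116899  0.14090645] res mm [[1.5, -0.7], [0.7, 1.1], [-1.4, -1.2], [-0.7, 0.8]]
th -0.14517651253438732 -8.318001452648488 t [0.51426704 0.14100001] res mm [[1.6, 0.7], [0.7, -0.0], [-2.0, -0.7], [-0.3, -0.0]]
th -0.14561039541249796 -8.342861110367217 t [0.51297846 0.14095323] res mm [[1.5, 0.0], [0.7, 0.5], [-1.7, -0.9], [-0.5, 0.4]]
pivot [62.8 82.4] [79.4 69.9]
knob top [114.4 -10.3] [112.4  -5.5] (array([0.62505058, 0.11398603, 0.17791762]), np.float64(0.002099092792898363))
Ltip1 [16.1 29. ]
Ltip2 [11.2 21. ]
Rtip1 [ 11.6 -24.6]
Rtip2 [ 17.2 -32.9]
apexL [38.7  3.5]
apexR [36.7 -7.1]
screw [71.6 -0.6]
top [334.5 162.6] [328 156  14  14 150] [ 0.6955 -0.1166  0.088 ]
top [207.6 195.5] [203 192  10   8  63] [0.634  0.1321 0.088 ]
top [376.1 203.9] [370 198  13  13 136] [ 0.6138 -0.1947  0.088 ]
top [319.3 208.6] [313 203  13  12 124] [ 0.606  -0.0857  0.088 ]
top [215.5 229.3] [207 218  16  20 147] [0.5676 0.116  0.088 ]
top [  2.3 302. ] [  0 283   8  52 232] [0.4289 0.5358 0.088 ]
scene [46.4 22.9] [41 17 12 13 79] [-0.7182  0.3141  0.088 ]
scene [323.1 162.9] [320 157   7  13  76] [0.5855 0.194  0.088 ]
scene [297.7 192.2] [284 177  31  28 310] [0.5914 0.075  0.088 ]
scene [259.7 240.9] [254 237  12   9  82] [ 0.6064 -0.0856  0.088 ]
scene [287.9 272.4] [282 268  13  10  95] [ 0.6954 -0.1165  0.088 ]
scene [227.2 280.3] [221 275  13  11 109] [ 0.6137 -0.195   0.088 ]
[0.51297846 0.14095323]
```

```bash
python3 -m inch '[[0,0,10,0,0,8.8,1],[0,0,10,0,0,8.8,1],[0,0,10,0,0,8.8,1],[0,0,10,0,0,8.75,1],[0,0,0,0,0,0,1]]'
cat >> h.py <<'E'
def R6():
    q=status.get_obs()['ee_rot'];return Rotation.from_quat([q[1],q[2],q[3],q[0]]).as_matrix()
def go(p):
    s=status.get_obs();d=R6().T@(np.array(p)-s['eef_pos'])*1e3
    print('tool delta mm',d.round(2),'eef',s['eef_pos'].round(4),'yaw',np.degrees(np.arctan2(*R6()[1::-1,0])).round(2),'zax',R6()[:,2].round(4))
def fs():
    s=status.get_obs();print('t',s['t'],'F stand xyz',[*(s['ft_force'][:2]@np.load('st.npz')['R']).round(2),round(s['ft_force'][2],2)],'eef st mm',[*((s['eef_pos'][:2]-np.load('st.npz')['t'])@np.load('st.npz')['R']*1e3).round(2),(s['eef_pos'][2]*1e3).round(2)],'w',round(s['gripper_width'],4))
E
python3 -c "
from h import *
go([.6118,-.1947,.150]);fs()"
```

```text
t: 0.72
eef_pos: [0.304, -0.6019, 0.207]
ee_rot: [-0.001, 0.756, 0.654, 0.0]
ft_force: [0.4, -0.9, -0.0]
gripper_width: 0.0852
tool delta mm [447.24 245.97  57.36] eef [ 0.304  -0.6019  0.207 ] yaw 81.7 zax [-0.0014  0.002  -1.    ]
t 0.725 F stand xyz [np.float64(0.48), np.float64(-0.82), np.float64(-0.03)] eef st mm [np.float64(-99.03), np.float64(-765.31), np.float64(207.0)] w 0.0852
```

```bash
python3 -m inch '[[30,16,0,0,0,0,1],[46,25,0,0,0,0,1],[46,25,0,0,0,0,1],[46,25,0,0,0,0,1],[46,25,0,0,0,0,1],[46,25,0,0,0,0,1],[46,25,0,0,0,0,1],[46,25,0,0,0,0,1],[46,25,0,0,0,0,1],[30,18,0,0,0,0,1]]'; python3 -m inch '[[19,11,0,0,0,0,1],[0,0,0,0,0,0,1]]'
python3 -c "
from h import *
go([.6118,-.1947,.150]);fs()"
```

```text
t: 1.98
eef_pos: [0.5994, -0.211, 0.2088]
ee_rot: [0.0, 0.755, 0.656, 0.0]
ft_force: [-1.4, -0.9, -1.0]
gripper_width: 0.0856
t: 2.22
eef_pos: [0.6123, -0.1949, 0.2083]
ee_rot: [-0.0, 0.756, 0.655, -0.0]
ft_force: [0.7, 0.5, -0.5]
gripper_width: 0.0857
tool delta mm [ 0.08 -0.55 58.27] eef [ 0.6123 -0.1949  0.2083] yaw 81.85 zax [-1.e-04 -0.e+00 -1.e+00]
t 2.225 F stand xyz [np.float64(0.65), np.float64(0.56), np.float64(-0.48)] eef st mm [np.float64(147.03), np.float64(-317.84), np.float64(208.27)] w 0.0857
```

```bash
python3 -m inch '[[0,0,30,0,0,0,1],[0,-0.5,30,0,0,0,1],[0,0,20,0,0,0,1],[0,0,20,0,0,0,1],[0,0,20,0,0,0,1],[0,0,0,0,0,0,1]]'; python3 -c "
from h import *
fs();snap('top','t1');snap('scene','s1')"
```

```text
t: 2.98
eef_pos: [0.6095, -0.1966, 0.087]
ee_rot: [-0.001, 0.757, 0.654, -0.001]
ft_force: [-0.1, -0.5, 0.6]
gripper_width: 0.0853
t 2.975 F stand xyz [np.float64(-0.05), np.float64(-0.5), np.float64(0.62)] eef st mm [np.float64(144.45), np.float64(-319.99), np.float64(86.97)] w 0.0853
```

View pics/s1.png

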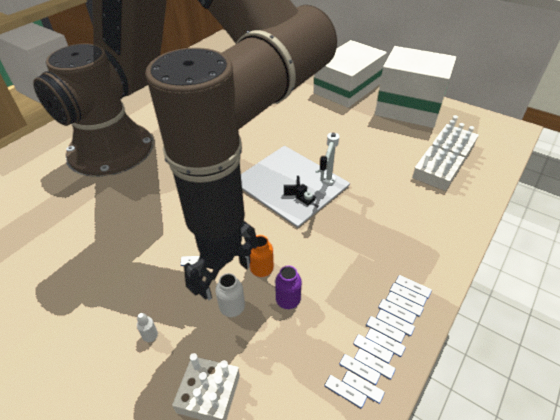

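```bash
python3 -c "
from h import *
go([.6118,-.1947,.038])"
```

```text
tool delta mm [ 1.9   0.38 51.01] eef [ 0.6111 -0.1965  0.089 ] yaw 81.65 zax [ 3.e-04 -3.e-04 -1.e+00]
```

View pics/t1.png

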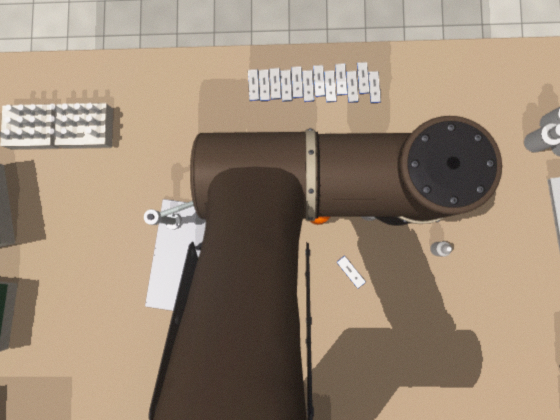

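```bash
python3 -m inch '[[1.5,0.4,15,0,0,0,1],[0,0,15,0,0,0,1],[0,0,12,0,0,0,1],[0,0,9,0,0,0,1],[0,0,0,0,0,0,1],[0,0,0,0,0,0,1]]'; python3 -c "
from h import *
fs();go([.6118,-.1947,.038])"
```

```text
t: 3.82
eef_pos: [0.612, -0.1943, 0.0375]
ee_rot: [0.0, 0.757, 0.654, 0.0]
ft_force: [0.3, 0.5, 0.5]
gripper_width: 0.0856
t 3.825 F stand xyz [np.float64(0.23), np.float64(0.52), np.float64(0.48)] eef st mm [np.float64(146.66), np.float64(-317.34), np.float64(37.52)] w 0.0856
tool delta mm [-0.42 -0.18 -0.48] eef [ 0.612  -0.1943  0.0375] yaw 81.66 zax [ 3.e-04 -1.e-04 -1.e+00]
```

```bash
python3 -m inch '[[0,0,0,0,0,0,-0.3],[0,0,0,0,0,0,-0.3],[0,0,0,0,0,0,-0.6],[0,0,0,0,0,0,-1],[0,0,0,0,0,0,-1],[0,0,0,0,0,0,-1],[0,0,0,0,0,0,-1]]'; python3 -c "
from h import *
fs()"
```

```text
t: 4.7
eef_pos: [0.6123, -0.1944, 0.0381]
ee_rot: [0.0, 0.757, 0.654, 0.0]
ft_force: [-0.7, 0.1, 5.8]
gripper_width: 0.0512
t 4.7 F stand xyz [np.float64(-0.68), np.float64(-0.05), np.float64(5.83)] eef st mm [np.float64(146.91), np.float64(-317.36), np.float64(38.08)] w 0.0512
```

```bash
python3 -m inch '[[0,0,-5,0,0,0,-1],[0,0,-20,0,0,0,-1],[0,0,-35,0,0,0,-1],[0,0,-35,0,0,0,-1],[0,0,-35,0,0,0,-1],[0,0,0,0,0,0,-1],[0,0,0,0,0,0,-1]]'; python3 -c "
from h import *
fs();snap('scene','s2')"
```

```text
t: 5.58
eef_pos: [0.6111, -0.194, 0.1666]
ee_rot: [-0.001, 0.757, 0.654, -0.0]
ft_force: [-1.2, 0.5, -1.0]
gripper_width: 0.051
t 5.575 F stand xyz [np.float64(-1.23), np.float64(0.36), np.float64(-1.0)] eef st mm [np.float64(145.66), np.float64(-317.21), np.float64(166.59)] w 0.051
```

View pics/s2.png

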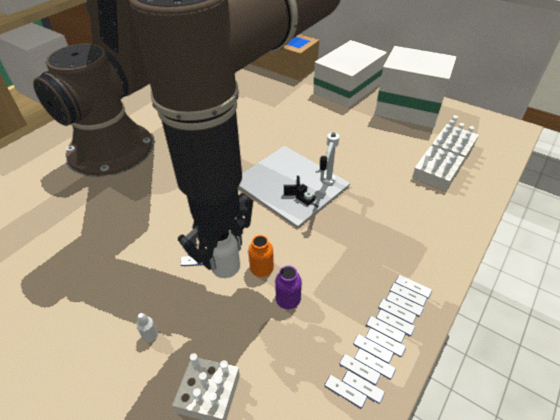

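```bash
python3 -m inch '[[20,-12,0,0,0,0,-1],[34,-20,0,0,0,0,-1],[36,-22,0,0,0,0,-1],[36,-22,0,0,0,0,-1],[36,-22,0,0,0,0,-1],[36,-22,0,0,0,0,-1],[36,-22,0,0,0,0,-1],[36,-22,0,0,0,0,-1],[30,-16,0,0,0,0,-1],[15,-8,0,0,0,0,-1]]';python3 -m inch '[[0,0,0,0,0,0,-1],[0,0,0,0,0,0,-1]]'; python3 -c "
from h import *
fs();go([0,0,0]);snap('scene','s3')"
```

```text
t: 6.88
eef_pos: [0.47, 0.1461, 0.1667]
ee_rot: [-0.0, 0.756, 0.655, -0.001]
ft_force: [0.2, -0.3, -1.8]
gripper_width: 0.0508
t: 7.12
eef_pos: [0.4713, 0.1441, 0.167]
ee_rot: [-0.0, 0.757, 0.654, -0.0]
ft_force: [-0.3, 0.4, -1.3]
gripper_width: 0.0508
t 7.125 F stand xyz [np.float64(-0.34), np.float64(0.39), np.float64(-1.27)] eef st mm [np.float64(-41.65), np.float64(-2.88), np.float64(166.99)] w 0.0508
tool delta mm [-211.01 -445.31  167.34] eef [0.4713 0.1441 0.167 ] yaw 81.64 zax [-6.e-04 -5.e-04 -1.e+00]
```

View pics/s3.png

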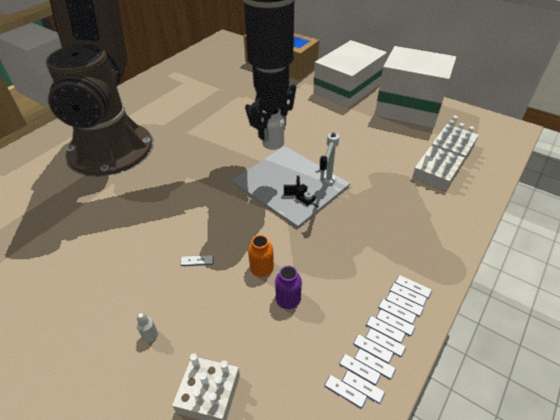

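```bash
python3 -m inch '[[1.4,0,15,0,0,0,-1],[0,0,30,0,0,0,-1],[0,0,30,0,0,0,-1],[0,0,20,0,0,0,-1],[0,0,10,0,0,0,-1],[0,0,6,0,0,0,-1],[0,0,0,0,0,0,-1],[0,0,0,0,0,0,-1]]'; python3 -c "
from h import *
fs();snap('scene','s4');fs()"
```

```text
t: 8.18
eef_pos: [0.4721, 0.1463, 0.0569]
ee_rot: [0.0, 0.757, 0.654, 0.001]
ft_force: [0.1, 0.5, -1.8]
gripper_width: 0.0506
t 8.175 F stand xyz [np.float64(0.01), np.float64(0.52), np.float64(-1.82)] eef st mm [np.float64(-41.24), np.float64(-0.61), np.float64(56.9)] w 0.0506
t 8.225 F stand xyz [np.float64(-0.0), np.float64(0.16), np.float64(-1.89)] eef st mm [np.float64(-41.24), np.float64(-0.61), np.float64(56.96)] w 0.0512
```

```bash
python3 -c "
import cv2
b=cv2.imread('pics/s4.png');cv2.imwrite('pics/s4z.png',cv2.resize(b[90:240,220:360],(560,600),interpolation=cv2.INTER_CUBIC))"
```

```text
(no output)
```

View pics/s4z.png

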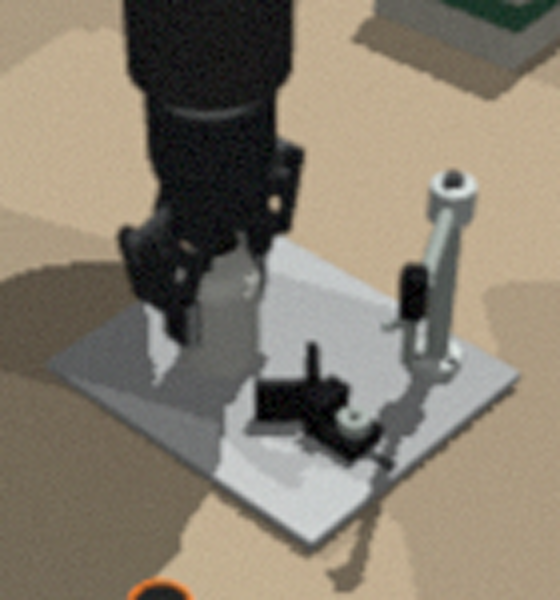

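```bash
python3 -m inch '[[-0.5,0,3,0,0,0,-1],[0,0,1,0,0,0,-1],[0,0,1,0,0,0,-1],[0,0,0,0,0,0,-1]]'; python3 -m inch '[[0,0,0.7,0,0,0,-1],[0,0,0,0,0,0,-1]]';python3 -m inch '[[0,0,0.5,0,0,0,-1],[0,0,0,0,0,0,-1]]'
```

```text
t: 8.72
eef_pos: [0.4716, 0.1456, 0.0512]
ee_rot: [-0.0, 0.757, 0.654, -0.0]
ft_force: [-0.9, -0.1, -0.3]
gripper_width: 0.0509
t: 8.98
eef_pos: [0.4716, 0.1456, 0.0506]
ee_rot: [0.0, 0.757, 0.654, -0.0]
ft_force: [-0.2, -0.2, -0.8]
gripper_width: 0.0507
t: 9.22
eef_pos: [0.4716, 0.1456, 0.0501]
ee_rot: [-0.0, 0.757, 0.654, 0.0]
ft_force: [-0.2, -0.8, -1.3]
gripper_width: 0.051
```

```bash
python3 -m inch '[[0,6,0,0,0,0,-1],[0,8,0,0,0,0,-1],[0,8,0,0,0,0,-1],[0,5,0,0,0,0,-1],[0,3,0,0,0,0,-1],[0,0,0,0,0,0,-1]]'; python3 -c "
from h import *
fs()"; python3 -m inch '[[0,1,0,0,0,0,-1],[0,1,0,0,0,0,-1],[0,0,0,0,0,0,-1]]';python3 -c "
from h import *
fs()"
```

```text
t: 9.98
eef_pos: [0.5016, 0.1412, 0.0501]
ee_rot: [0.0, 0.757, 0.654, 0.0]
ft_force: [0.4, -0.2, -0.4]
gripper_width: 0.0508
t 9.975 F stand xyz [np.float64(0.47), np.float64(-0.1), np.float64(-0.45)] eef st mm [np.float64(-11.31), np.float64(-1.42), np.float64(50.05)] w 0.0508
t: 10.35
eef_pos: [0.5033, 0.141, 0.0501]
ee_rot: [0.0, 0.757, 0.654, 0.0]
ft_force: [-0.5, 0.2, -0.3]
gripper_width: 0.0509
t 10.35 F stand xyz [np.float64(-0.58), np.float64(0.15), np.float64(-0.32)] eef st mm [np.float64(-9.57), np.float64(-1.37), np.float64(50.07)] w 0.0509
```

```bash
for i in 1; do python3 -c "
from h import *
snap('scene','s5')
import cv2
b=cv2.imread('pics/s5.png');cv2.imwrite('pics/s5z.png',cv2.resize(b[120:225,235:340],(600,600),interpolation=cv2.INTER_CUBIC))"; done; python3 -m inch '[[0,1,0,0,0,0,-1],[0,0,0,0,0,0,-1]]';python3 -c "
from h import *
fs()";python3 -m inch '[[0,1,0,0,0,0,-1],[0,0,0,0,0,0,-1]]';python3 -c "
from h import *
fs()"
```

```text
t: 10.65
eef_pos: [0.5043, 0.1408, 0.0501]
ee_rot: [0.0, 0.757, 0.654, 0.0]
ft_force: [0.2, 0.2, -1.3]
gripper_width: 0.0511
t 10.65 F stand xyz [np.float64(0.18), np.float64(0.21), np.float64(-1.3)] eef st mm [np.float64(-8.53), np.float64(-1.4), np.float64(50.09)] w 0.0511
t: 10.9
eef_pos: [0.5053, 0.1406, 0.0501]
ee_rot: [0.0, 0.757, 0.654, -0.0]
ft_force: [0.1, -0.5, -1.3]
gripper_width: 0.0509
t 10.9 F stand xyz [np.float64(0.16), np.float64(-0.52), np.float64(-1.34)] eef st mm [np.float64(-7.54), np.float64(-1.45), np.float64(50.07)] w 0.0509
```

View pics/s5z.png

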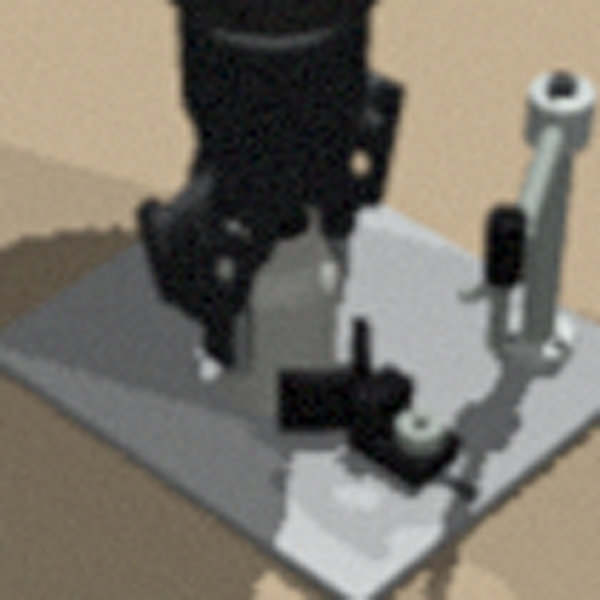

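```bash
python3 -m inch '[[0,0.7,0,0,0,0,-1],[0,0,0,0,0,0,-1]]'|grep -E 'eef|force';python3 -c "
from h import *
fs()";python3 -m inch '[[0,0.7,0,0,0,0,-1],[0,0,0,0,0,0,-1]]'|grep -E 'force';python3 -c "
from h import *
fs()"
```

```text
eef_pos: [0.506, 0.1405, 0.0501]
ft_force: [-0.2, 0.3, -2.0]
t 11.15 F stand xyz [np.float64(-0.29), np.float64(0.31), np.float64(-2.0)] eef st mm [np.float64(-6.84), np.float64(-1.42), np.float64(50.09)] w 0.0506
ft_force: [0.0, 0.7, -0.6]
t 11.4 F stand xyz [np.float64(-0.09), np.float64(0.68), np.float64(-0.59)] eef st mm [np.float64(-6.16), np.float64(-1.42), np.float64(50.09)] w 0.0507
```

```bash
python3 -m inch '[[0,0.6,0,0,0,0,-1],[0,0,0,0,0,0,-1]]'|grep -E 'force';python3 -c "
from h import *
fs()"
```

```text
ft_force: [-0.6, -1.3, -1.2]
t 11.65 F stand xyz [np.float64(-0.4), np.float64(-1.34), np.float64(-1.2)] eef st mm [np.float64(-5.55), np.float64(-1.44), np.float64(50.11)] w 0.0511
```

```bash
python3 -m inch '[[0,0.4,0,0,0,0,-1],[0,0,0,0,0,0,-1]]'|grep -E 'force';python3 -c "
from h import *
fs()";  python3 -m inch '[[0,0.4,0,0,0,0,-1],[0,0,0,0,0,0,-1]]'|grep -E 'force';python3 -c "
from h import *
fs()"
```

```text
ft_force: [-0.5, 0.1, -1.6]
t 11.9 F stand xyz [np.float64(-0.47), np.float64(0.02), np.float64(-1.6)] eef st mm [np.float64(-5.17), np.float64(-1.43), np.float64(50.1)] w 0.0508
ft_force: [0.2, 0.8, -1.5]
t 12.15 F stand xyz [np.float64(0.13), np.float64(0.78), np.float64(-1.46)] eef st mm [np.float64(-4.75), np.float64(-1.41), np.float64(50.11)] w 0.0509
```

```bash
python3 -m inch '[[0,0.4,0,0,0,0,-1],[0,0,0,0,0,0,-1]]'|grep -E 'force';python3 -c "
from h import *
fs()";  python3 -m inch '[[0,0.4,0,0,0,0,-1],[0,0,0,0,0,0,-1]]'|grep -E 'force';python3 -c "
from h import *
fs()"
```

```text
ft_force: [-2.6, 1.1, 1.2]
t 12.4 F stand xyz [np.float64(-2.76), np.float64(0.75), np.float64(1.18)] eef st mm [np.float64(-4.68), np.float64(-1.45), np.float64(50.09)] w 0.0509
ft_force: [-5.4, 2.1, 2.9]
t 12.65 F stand xyz [np.float64(-5.65), np.float64(1.26), np.float64(2.89)] eef st mm [np.float64(-4.55), np.float64(-1.47), np.float64(50.12)] w 0.0513
```

```bash
python3 -m inch '[[0.3,0.2,0,0,0,0,-1],[0,0,0,0,0,0,-1]]'|grep -E 'force';python3 -c "
from h import *
fs()";  python3 -m inch '[[0.3,0,0,0,0,0,-1],[0,0,0,0,0,0,-1]]'|grep -E 'force';python3 -c "
from h import *
fs()"
```

```text
ft_force: [-6.0, 1.8, 3.3]
t 12.9 F stand xyz [np.float64(-6.18), np.float64(0.93), np.float64(3.27)] eef st mm [np.float64(-4.57), np.float64(-1.43), np.float64(50.12)] w 0.0507
ft_force: [-5.5, -0.3, 4.3]
t 13.15 F stand xyz [np.float64(-5.45), np.float64(-1.06), np.float64(4.31)] eef st mm [np.float64(-4.57), np.float64(-1.41), np.float64(50.11)] w 0.0508
```

```bash
python3 -m inch '[[0,0.4,-0.2,0,0,0,-1],[0,0,0,0,0,0,-1]]'|grep -E 'force';python3 -c "
from h import *
fs()";  python3 -m inch '[[0.4,0,0,0,0,0,-1],[0,0,0,0,0,0,-1]]'|grep -E 'force';python3 -c "
from h import *
fs()"
```

```text
ft_force: [-6.4, 1.9, 3.7]
t 13.4 F stand xyz [np.float64(-6.64), np.float64(0.91), np.float64(3.66)] eef st mm [np.float64(-4.51), np.float64(-1.41), np.float64(50.15)] w 0.0511
ft_force: [-5.5, 0.1, 2.5]
t 13.65 F stand xyz [np.float64(-5.46), np.float64(-0.69), np.float64(2.48)] eef st mm [np.float64(-4.01), np.float64(-0.85), np.float64(50.12)] w 0.0508
```

```bash
python3 -m inch '[[0.4,0.1,0,0,0,0,-1],[0,0,0,0,0,0,-1]]'|grep -E 'force';python3 -c "
from h import *
fs()";  python3 -m inch '[[0.4,0.1,0,0,0,0,-1],[0,0,0,0,0,0,-1]]'|grep -E 'force';python3 -c "
from h import *
fs()"
```

```text
ft_force: [-2.7, 1.4, -0.5]
t 13.9 F stand xyz [np.float64(-2.87), np.float64(0.98), np.float64(-0.54)] eef st mm [np.float64(-3.06), np.float64(0.17), np.float64(50.27)] w 0.0508
ft_force: [-0.0, -0.9, -1.4]
t 14.15 F stand xyz [np.float64(0.11), np.float64(-0.87), np.float64(-1.37)] eef st mm [np.float64(-3.07), np.float64(0.23), np.float64(50.27)] w 0.051
```

```bash
python3 -m inch '[[0,0.4,0,0,0,0,-1],[0,0,0,0,0,0,-1]]'|grep -E 'force';python3 -c "
from h import *
fs()";  python3 -m inch '[[0.3,0.4,0,0,0,0,-1],[0,0,0,0,0,0,-1]]'|grep -E 'force';python3 -c "
from h import *
fs()"
```

```text
ft_force: [-3.6, -0.5, 0.2]
t 14.4 F stand xyz [np.float64(-3.46), np.float64(-1.06), np.float64(0.18)] eef st mm [np.float64(-3.01), np.float64(0.21), np.float64(50.25)] w 0.051
ft_force: [-5.2, -0.4, 2.3]
t 14.65 F stand xyz [np.float64(-5.06), np.float64(-1.18), np.float64(2.33)] eef st mm [np.float64(-2.98), np.float64(0.23), np.float64(50.2)] w 0.0509
```

```bash
python3 -m inch '[[0.5,0.2,0,0,0,0,-1],[0,0,0,0,0,0,-1]]'|grep -E 'force';python3 -c "
from h import *
fs()";  python3 -m inch '[[0.4,0,0,0,0,0,-1],[0,0,0,0,0,0,-1]]'|grep -E 'force';python3 -c "
from h import *
fs()"
```

```text
ft_force: [-5.2, -2.7, 3.2]
t 14.9 F stand xyz [np.float64(-4.71), np.float64(-3.4), np.float64(3.16)] eef st mm [np.float64(-2.96), np.float64(0.31), np.float64(50.18)] w 0.0512
ft_force: [-5.0, -3.9, 3.3]
t 15.15 F stand xyz [np.float64(-4.4), np.float64(-4.58), np.float64(3.26)] eef st mm [np.float64(-3.0), np.float64(0.34), np.float64(50.13)] w 0.0508
```

```bash
python3 -m inch '[[-0.7,0.2,-0.1,0,0,0,-1],[0,0,0,0,0,0,-1]]'|grep -E 'force';python3 -c "
from h import *
fs()";  python3 -m inch '[[0,0.3,0,0,0,0,-1],[0,0,0,0,0,0,-1]]'|grep -E 'force';python3 -c "
from h import *
fs()"
```

```text
ft_force: [-6.7, -0.7, 1.8]
t 15.4 F stand xyz [np.float64(-6.55), np.float64(-1.68), np.float64(1.8)] eef st mm [np.float64(-2.92), np.float64(0.26), np.float64(50.16)] w 0.0508
ft_force: [-8.1, 1.0, 3.7]
t 15.65 F stand xyz [np.float64(-8.18), np.float64(-0.16), np.float64(3.65)] eef st mm [np.float64(-2.9), np.float64(0.22), np.float64(50.15)] w 0.0509
```

```bash
python3 -m inch '[[0,0.4,0,0,0,0,-1],[0,0,0,0,0,0,-1],[0,0,0,0,0,0,-1],[0,0,0,0,0,0,-1]]'|grep -E 'force';python3 -c "
from h import *
fs()";  python3 -m inch '[[0.2,0,0,0,0,0,-1],[0,0,0,0,0,0,-1],[0,0,0,0,0,0,-1]]'|grep -E 'force';python3 -c "
from h import *
fs()";python3 -m inch '[[-0.4,0,0,0,0,0,-1],[0,0,0,0,0,0,-1],[0,0,0,0,0,0,-1]]'|grep -E 'force';python3 -c "
from h import *
fs()"
```

```text
ft_force: [-9.0, 2.4, 4.9]
t 16.15 F stand xyz [np.float64(-9.23), np.float64(1.11), np.float64(4.94)] eef st mm [np.float64(-2.83), np.float64(0.25), np.float64(50.17)] w 0.051
ft_force: [-8.7, 0.7, 5.5]
t 16.525 F stand xyz [np.float64(-8.75), np.float64(-0.54), np.float64(5.47)] eef st mm [np.float64(-2.86), np.float64(0.26), np.float64(50.16)] w 0.0509
ft_force: [-9.4, 2.7, 4.3]
t 16.9 F stand xyz [np.float64(-9.71), np.float64(1.32), np.float64(4.33)] eef st mm [np.float64(-2.83), np.float64(0.2), np.float64(50.18)] w 0.0509
```

```bash
python3 -m inch '[[0.1,0.3,-0.5,0,0,0,-1],[0,0,0,0,0,0,-1],[0,0,0,0,0,0,-1],[0,0,0,0,0,0,-1]]'|grep -E 'force';python3 -c "
from h import *
fs()";python3 -m inch '[[0.1,0.1,0,0,0,0,-1],[0,0,0,0,0,0,-1],[0,0,0,0,0,0,-1],[0,0,0,0,0,0,-1]]'|grep -E 'force';python3 -c "
from h import *
fs();snap('scene','s6')
b=cv2.imread('pics/s6.png');cv2.imwrite('pics/s6z.png',cv2.resize(b[120:225,235:340],(600,600),interpolation=cv2.INTER_CUBIC))"
```

```text
ft_force: [-8.7, 3.0, 1.5]
t 17.4 F stand xyz [np.float64(-9.04), np.float64(1.66), np.float64(1.49)] eef st mm [np.float64(-2.81), np.float64(0.17), np.float64(50.24)] w 0.0513
ft_force: [-9.0, 2.8, 1.7]
t 17.9 F stand xyz [np.float64(-9.36), np.float64(1.46), np.float64(1.69)] eef st mm [np.float64(-2.79), np.float64(0.2), np.float64(50.25)] w 0.0505
```

View pics/s6z.png

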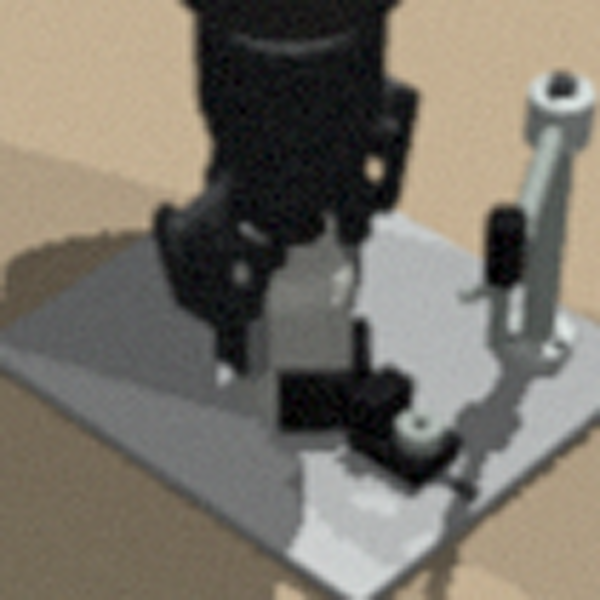

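```bash
python3 -m inch '[[0.2,0.2,0,0,0,0,-1],[0,0,0,0,0,0,-1],[0,0,0,0,0,0,-1],[0,0,0,0,0,0,-1]]'|grep -E 'force';python3 -c "
from h import *
fs()";python3 -m inch '[[0.2,0.1,0,0,0,0,-1],[0,0,0,0,0,0,-1],[0,0,0,0,0,0,-1],[0,0,0,0,0,0,-1]]'|grep -E 'force';python3 -c "
from h import *
fs()"
```

```text
ft_force: [-10.6, 2.4, 2.9]
t 18.45 F stand xyz [np.float64(-10.8), np.float64(0.86), np.float64(2.91)] eef st mm [np.float64(-2.78), np.float64(0.23), np.float64(50.25)] w 0.0508
ft_force: [-10.7, 1.9, 2.9]
t 18.95 F stand xyz [np.float64(-10.91), np.float64(0.35), np.float64(2.93)] eef st mm [np.float64(-2.79), np.float64(0.25), np.float64(50.23)] w 0.0508
```

```bash
python3 -m inch '[[0,-0.7,0,0,0,0,-1],[0,0,0,0,0,0,-1]]'|grep -E 'force';python3 -c "
from h import *
fs()";python3 -m inch '[[0,0,0,0,0,0,0.3],[0,0,0,0,0,0,0.5],[0,0,0,0,0,0,0.6],[0,0,0,0,0,0,0.6],[0,0,0,0,0,0,0.6]]';python3 -c "
from h import *
fs()"
```

```text
ft_force: [-6.8, -0.2, 0.9]
t 19.2 F stand xyz [np.float64(-6.67), np.float64(-1.17), np.float64(0.88)] eef st mm [np.float64(-2.86), np.float64(0.29), np.float64(50.24)] w 0.0509
t: 19.82
eef_pos: [0.512, 0.1424, 0.0509]
ee_rot: [0.0, 0.757, 0.654, 0.0]
ft_force: [0.8, -0.2, 1.1]
gripper_width: 0.0681
t 19.825 F stand xyz [np.float64(0.87), np.float64(-0.07), np.float64(1.14)] eef st mm [np.float64(-1.19), np.float64(1.33), np.float64(50.95)] w 0.0681
```

```bash
python3 -m inch '[[-1,-1,0,0,0,0,1],[0,0,0,0,0,0,1],[0,0,0,0,0,0,1],[0,0,-5,0,0,0,1],[0,0,-15,0,0,0,1],[0,0,-30,0,0,0,1],[0,0,-40,0,0,0,1],[0,0,-40,0,0,0,1],[0,0,-40,0,0,0,1],[0,0,0,0,0,0,1]]';python3 -m inch '[[-20,-40,0,0,0,0,1],[-20,-50,0,0,0,0,1],[-20,-50,0,0,0,0,1],[0,0,0,0,0,0,1]]';python3 -c "
from h import *
fs();
for n in ('scene','top'):
  snap(n,n+'7')
b=cv2.imread('pics/scene7.png');cv2.imwrite('pics/s7z.png',cv2.resize(b[120:240,220:360],(700,600),interpolation=cv2.INTER_CUBIC))
b=cv2.imread('pics/top7.png');cv2.imwrite('pics/t7z.png',cv2.resize(b[180:325,130:275],(595,595),interpolation=cv2.INTER_CUBIC))"
```

```text
t: 21.08
eef_pos: [0.5124, 0.1424, 0.2256]
ee_rot: [0.001, 0.757, 0.654, 0.004]
ft_force: [0.5, -0.1, -0.6]
gripper_width: 0.0855
t: 21.58
eef_pos: [0.3605, 0.101, 0.2212]
ee_rot: [-0.001, 0.756, 0.654, 0.001]
ft_force: [0.7, -0.0, 1.0]
gripper_width: 0.0855
t 21.575 F stand xyz [np.float64(0.71), np.float64(0.09), np.float64(0.96)] eef st mm [np.float64(-145.03), np.float64(-61.62), np.float64(221.22)] w 0.0855
```

View pics/s7z.png

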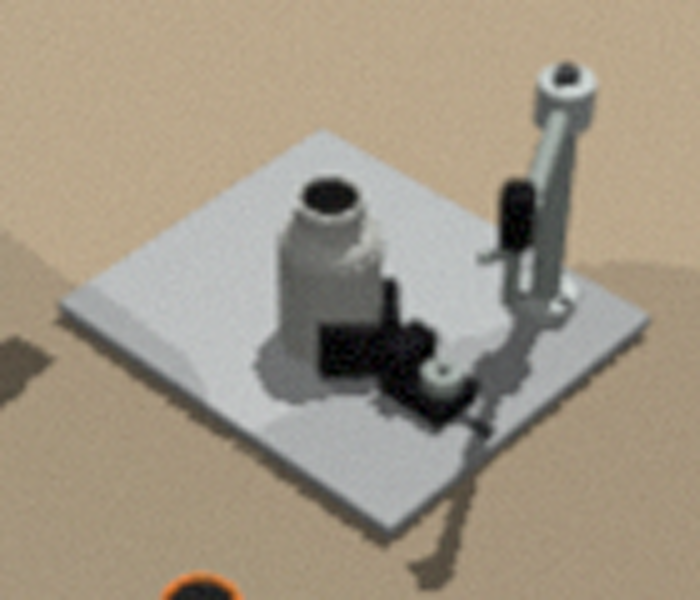

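View pics/t7z.png

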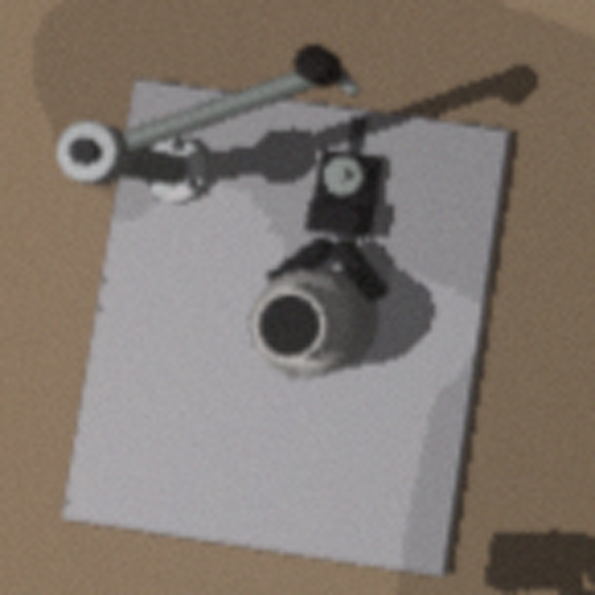

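```bash
python3 -c "
from h import *
z=np.load('st.npz')
st=lambda p:((np.asarray(p)[:2]-z['t'])@z['R']*1e3).round(1)
print('mouth',st(onz('top',*T(291,326),.1)),st(onz('scene',*S(330,197),.1)))
print('pivot',tri(T(86,150),S(567,75)),st(tri(T(86,150),S(567,75))[0]))
print('knob',st(tri(T(318,62),S(517,185))[0]))
"; python3 -m inch '[[-20,20,0,0,0,0,0],[-20,40,0,0,0,0,-1],[0,45,0,0,0,0,-1],[0,45,0,0,0,0,-1],[0,45,0,0,0,0,-1],[0,45,0,0,0,0,-1],[0,35,0,0,0,0,-1],[0,15,0,0,0,0,-1],[0,5,0,0,0,0,-1],[0,0,0,0,0,0,-1]]'; python3 -c "
from h import *
fs();go([0,0,0])"
```

```text
mouth [-2.4  0.6] [-1.6  2.3]
pivot (array([0.58980771, 0.22122064, 0.15549335]), np.float64(0.0012517322027137822)) [64.4 90.6]
knob [114.8 -10.4]
t: 22.92
eef_pos: [0.6492, 0.0201, 0.2206]
ee_rot: [-0.0, 0.757, 0.654, -0.0]
ft_force: [0.1, -0.2, 0.3]
gripper_width: 0.0
t 22.925 F stand xyz [np.float64(0.14), np.float64(-0.22), np.float64(0.29)] eef st mm [np.float64(152.34), np.float64(-99.8), np.float64(220.61)] w 0.0
tool delta mm [-114.18 -639.28  221.03] eef [0.6492 0.0201 0.2206] yaw 81.65 zax [-6.e-04 -1.e-04 -1.e+00]
```

```bash
python3 -m inch '[[30,0,0,0,0,0,-1],[40,0,0,0,0,0,-1],[19,0,0,0,0,0,-1],[0,0,20,0,0,0,-1],[0,0,20,0,0,0,-1],[0,0,12,0,0,0,-1],[0,0,0,0,0,0,-1]]'; python3 -c "
from h import *
fs()
snap('scene','s8')
b=cv2.imread('pics/s8.png');cv2.imwrite('pics/s8z.png',cv2.resize(b[100:240,230:370],(600,600),interpolation=cv2.INTER_CUBIC))"
```

```text
t: 23.8
eef_pos: [0.6618, 0.108, 0.1684]
ee_rot: [-0.0, 0.757, 0.654, -0.001]
ft_force: [-0.1, -0.5, 0.2]
gripper_width: 0.0002
t 23.8 F stand xyz [np.float64(0.01), np.float64(-0.49), np.float64(0.17)] eef st mm [np.float64(152.07), np.float64(-11.03), np.float64(168.43)] w 0.0002
```

View pics/s8z.png

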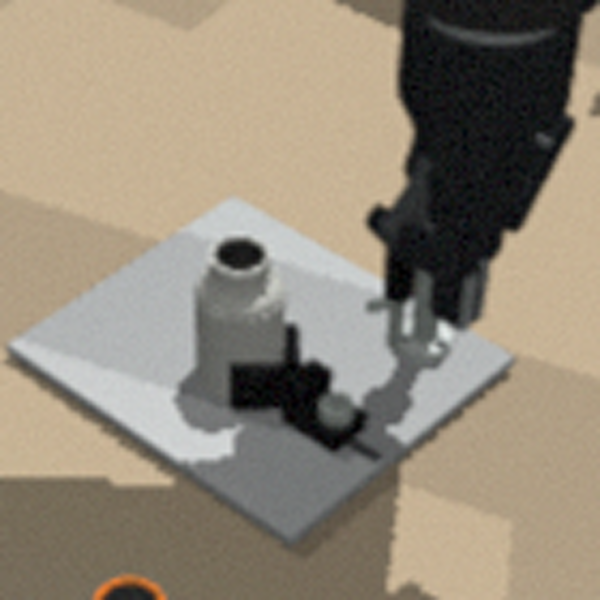

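```bash
python3 -m inch '[[0,-10,0,0,0,0,-1],[0,-7,0,0,0,0,-1],[-3,-8,0,0,0,0,-1],[-2,-8,0,0,0,0,-1],[-2,-8,0,0,0,0,-1],[-2,-9,0,0,0,0,-1],[-1,-9,0,0,0,0,-1],[0,-9,0,0,0,0,-1]]'; python3 -c "
from h import *
fs()
snap('scene','s9')
b=cv2.imread('pics/s9.png');cv2.imwrite('pics/s9z.png',cv2.resize(b[100:240,230:370],(600,600),interpolation=cv2.INTER_CUBIC))"
```

```text
t: 24.85
eef_pos: [0.5931, 0.1082, 0.1689]
ee_rot: [-0.0, 0.757, 0.654, -0.0]
ft_force: [0.9, -1.2, -0.3]
gripper_width: -0.0004
t 24.85 F stand xyz [np.float64(1.11), np.float64(-1.1), np.float64(-0.32)] eef st mm [np.float64(84.01), np.float64(-20.78), np.float64(168.87)] w -0.0004
```

View pics/s9z.png

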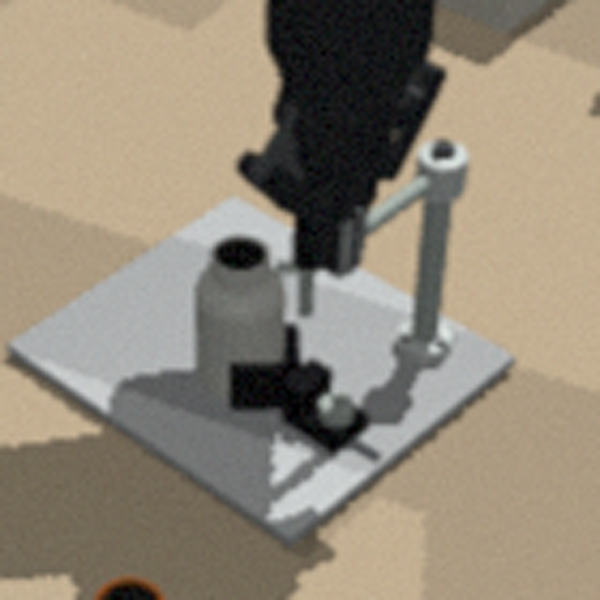

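```bash
python3 -m inch '[[0,-9,0,0,0,0,-1],[1,-9,0,0,0,0,-1],[2,-9,0,0,0,0,-1],[3,-9,0,0,0,0,-1],[3,-8,0,0,0,0,-1],[3,-6,0,0,0,0,-1],[3,-5,0,0,0,0,-1],[2,-3,0,0,0,0,-1],[0,0,0,0,0,0,-1]]'; python3 -c "
from h import *
fs()";python3 -m inch '[[1,-1.5,0,0,0,0,-1],[0,0,0,0,0,0,-1]]'|grep zz; python3 -c "
from h import *
fs()"
```

```text
t: 26.02
eef_pos: [0.5386, 0.1336, 0.1688]
ee_rot: [-0.0, 0.757, 0.654, -0.0]
ft_force: [0.4, -0.5, 0.1]
gripper_width: -0.0002
t 26.025 F stand xyz [np.float64(0.51), np.float64(-0.38), np.float64(0.07)] eef st mm [np.float64(26.42), np.float64(-3.53), np.float64(168.83)] w -0.0002
t 26.275 F stand xyz [np.float64(0.36), np.float64(-0.07), np.float64(0.8)] eef st mm [np.float64(25.19), np.float64(-2.71), np.float64(168.83)] w 0.0004
```

```bash
for i in 1; do python3 -m inch '[[1,-2,0,0,0,0,-1],[0,0,0,0,0,0,-1]]'|grep zz; python3 -c "
from h import *
fs()"; python3 -m inch '[[1,-1.5,0,0,0,0,-1],[0,0,0,0,0,0,-1]]'|grep zz; python3 -c "
from h import *
fs()";python3 -m inch '[[0.5,-1,0,0,0,0,-1],[0,0,0,0,0,0,-1]]'|grep zz; python3 -c "
from h import *
fs()"; done
```

```text
t 26.525 F stand xyz [np.float64(0.5), np.float64(0.09), np.float64(-0.69)] eef st mm [np.float64(23.16), np.float64(-1.65), np.float64(168.87)] w 0.0005
t 26.775 F stand xyz [np.float64(-0.03), np.float64(-0.41), np.float64(-1.17)] eef st mm [np.float64(21.53), np.float64(-0.69), np.float64(168.89)] w -0.0
t 27.025 F stand xyz [np.float64(0.35), np.float64(-0.22), np.float64(-0.68)] eef st mm [np.float64(20.64), np.float64(-0.19), np.float64(168.91)] w 0.0
```

```bash
for i in 1; do python3 -m inch '[[0.5,-1,0,0,0,0,-1],[0,0,0,0,0,0,-1]]'|grep zz; python3 -c "
from h import *
fs()"; python3 -m inch '[[0.3,-1,0,0,0,0,-1],[0,0,0,0,0,0,-1]]'|grep zz; python3 -c "
from h import *
fs()";python3 -m inch '[[0.3,-1,0,0,0,0,-1],[0,0,0,0,0,0,-1]]'|grep zz; python3 -c "
from h import *
fs()
snap('scene','s10')
b=cv2.imread('pics/s10.png');cv2.imwrite('pics/s10z.png',cv2.resize(b[100:240,230:370],(600,600),interpolation=cv2.INTER_CUBIC))"; done
```

```text
t 27.275 F stand xyz [np.float64(1.11), np.float64(0.62), np.float64(-0.97)] eef st mm [np.float64(19.69), np.float64(0.39), np.float64(168.92)] w 0.0003
t 27.525 F stand xyz [np.float64(1.88), np.float64(0.83), np.float64(-1.33)] eef st mm [np.float64(18.81), np.float64(0.78), np.float64(169.0)] w 0.0002
t 27.775 F stand xyz [np.float64(2.55), np.float64(2.26), np.float64(-1.8)] eef st mm [np.float64(17.94), np.float64(1.17), np.float64(169.06)] w -0.0002
```

View pics/s10z.png

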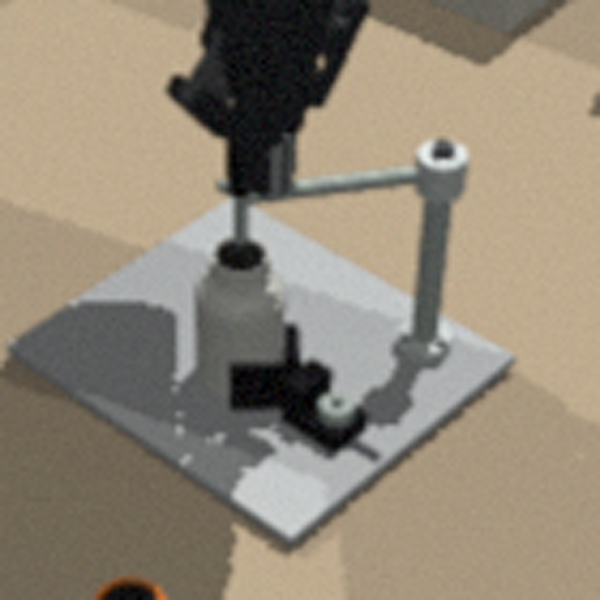

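```bash
for i in 1; do python3 -m inch '[[0.3,-1,0,0,0,0,-1],[0,0,0,0,0,0,-1]]'|grep zz; python3 -c "
from h import *
fs()"; python3 -m inch '[[0.3,-1,0,0,0,0,-1],[0,0,0,0,0,0,-1]]'|grep zz; python3 -c "
from h import *
fs()"; done
```

```text
t 28.075 F stand xyz [np.float64(8.56), np.float64(0.52), np.float64(-3.28)] eef st mm [np.float64(17.72), np.float64(1.26), np.float64(169.14)] w 0.0002
t 28.325 F stand xyz [np.float64(12.46), np.float64(-1.09), np.float64(-6.12)] eef st mm [np.float64(17.6), np.float64(1.41), np.float64(169.25)] w -0.0002
```

```bash
python3 -m inch '[[0,2,0,0,0,0,-1],[0,8,0,0,0,0,-1],[0,10,0,0,0,0,-1],[0,0,-20,0,0,0,-1],[0,0,-40,0,0,0,-1],[0,0,-40,0,0,0,-1],[-20,40,0,0,0,0,-1],[-40,40,0,0,0,0,-1],[-40,40,0,0,0,0,-1],[-40,0,0,0,0,0,-1]]';python3 -m inch '[[-50,0,0,0,0,0,-1],[-50,0,0,0,0,0,-1],[-30,0,0,0,0,0,-1],[0,0,0,0,0,0,-1],[0,0,0,0,0,0,-1]]'|tail -2; python3 -c "
from h import *
z=np.load('st.npz')
for n in ('scene','top'): snap(n,n+'11')
b=cv2.imread('pics/scene11.png');cv2.imwrite('pics/s11z.png',cv2.resize(b[120:240,220:360],(700,600),interpolation=cv2.INTER_CUBIC))
b=cv2.imread('pics/top11.png');cv2.imwrite('pics/t11z.png',cv2.resize(b[180:325,130:275],(595,595),interpolation=cv2.INTER_CUBIC))
fs()"
```

```text
t: 29.58
eef_pos: [0.6486, -0.0208, 0.2671]
ee_rot: [-0.0, 0.757, 0.653, -0.001]
ft_force: [-0.9, -0.2, 0.4]
gripper_width: -0.0002
ft_force: [0.2, -0.1, 0.1]
gripper_width: -0.0002
t 30.3 F stand xyz [np.float64(0.45), np.float64(-0.23), np.float64(0.04)] eef st mm [np.float64(155.8), np.float64(-267.81), np.float64(268.75)] w -0.0002
```

View pics/s11z.png

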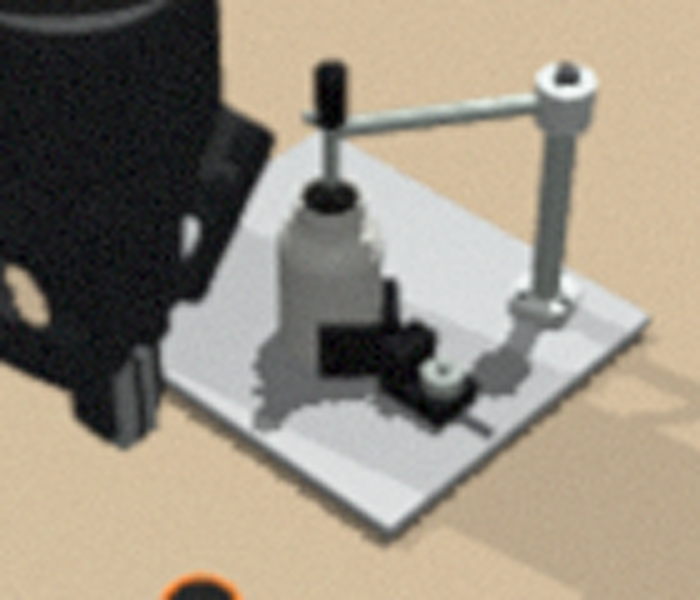

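View pics/t11z.png

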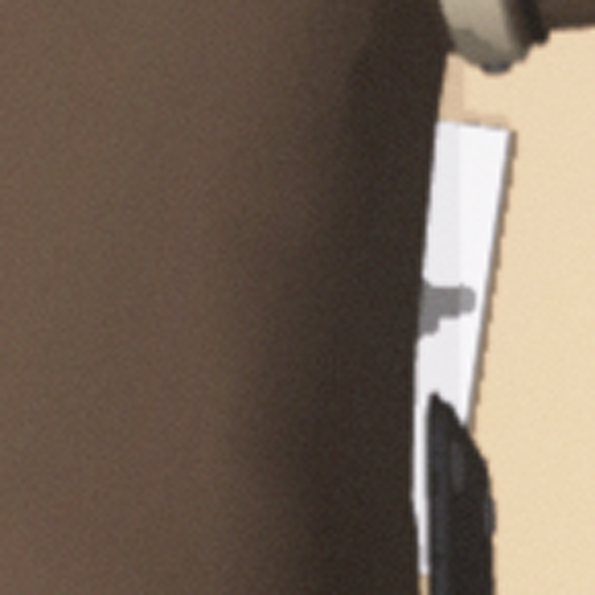

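View pics/scene11.png

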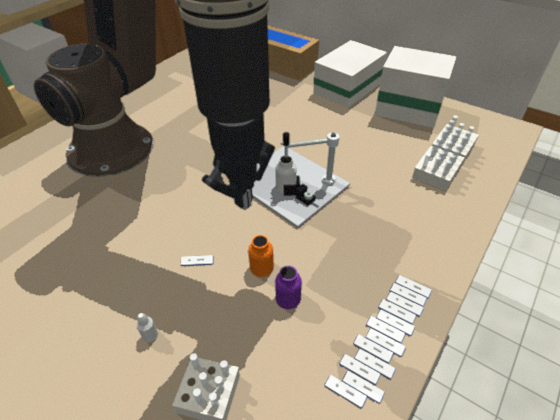

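```bash
python3 -m inch '[[-40,-10,0,0,0,0,-1],[-50,-10,0,0,0,0,-1],[-50,-10,0,0,0,0,-1],[-50,-10,0,0,0,0,-1],[-30,0,0,0,0,0,-1],[0,0,0,0,0,0,-1],[0,0,0,0,0,0,-1]]'|tail -4; python3 -c "
from h import *
z=np.load('st.npz')
st=lambda p:((np.asarray(p)[:2]-z['t'])@z['R']*1e3).round(1)
snap('top','top12');snap('scene','scene12')
print('knob',st(onz('scene',*S(331,68),.174)))
b=cv2.imread('pics/top12.png');cv2.imwrite('pics/t12z.png',cv2.resize(b[180:325,130:275],(595,595),interpolation=cv2.INTER_CUBIC))
a=cv2.imread('pics/scene7.png')[120:240,220:360].astype(int);c=cv2.imread('pics/scene12.png')[120:240,220:360].astype(int)
def g(x): m=(x.max(2)<60);m[:40]=0;ys,xs=np.nonzero(m);return xs.mean(),ys.mean(),m.sum()
print(g(a),g(c))
fs()"
```

```text
eef_pos: [0.557, -0.3584, 0.2687]
ee_rot: [-0.0, 0.756, 0.654, 0.0]
ft_force: [0.3, 0.4, 0.6]
gripper_width: 0.0001
knob [-1.6  2.5]
(np.float64(79.0103734439834), np.float64(69.37136929460581), np.int64(482)) (np.float64(74.42156862745098), np.float64(72.99264705882354), np.int64(408))
t 31.275 F stand xyz [np.float64(-0.14), np.float64(-0.36), np.float64(0.01)] eef st mm [np.float64(116.04), np.float64(-487.31), np.float64(268.94)] w 0.0
```

View pics/t12z.png

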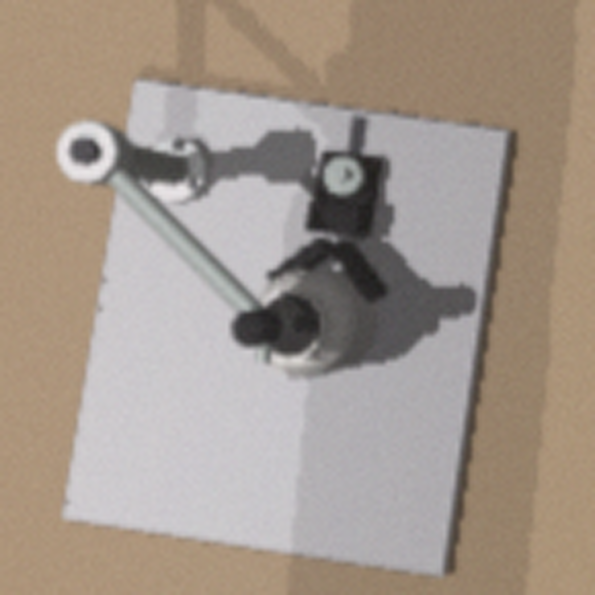

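```bash
python3 -c "
from h import *
z=np.load('st.npz')
st=lambda p:((np.asarray(p)[:2]-z['t'])@z['R']*1e3).round(2)
for n,(u,v) in (('top',(201,260)),('scene',(286,159))):
    im=cv2.imread('pics/%s7.png'%n)
    for th in (45,60):
        c,l,s,ce=cv2.connectedComponentsWithStats((im.max(2)<th).astype('u1'))
        for i in range(1,c):
            if np.hypot(*(ce[i]-[u,v]))<8 and s[i,4]>20: print(n,th,ce[i].round(2),s[i],st(onz(n,*ce[i],.1)))
print('init',st([.61375,-.19485]))
"
```

```text
top 60 [200.1  258.81] [194 253  13  13 135] [-2.09  1.46]
scene 45 [285.52 158.93] [281 157  10   5  40] [-1.94  2.35]
scene 60 [285.53 158.94] [281 156  10   7  51] [-1.89  2.31]
init [ 148.43 -317.63]
```

```bash
python3 -m inch '[[30,-15,0,0,0,0,-0.2],[50,-20,0,0,0,0,-0.2],[55,-20,0,0,0,0,-0.2],[55,-20,0,0,0,0,-0.2],[55,-20,0,0,0,0,-0.2],[55,-20,0,0,0,0,-0.2],[55,-20,0,0,0,0,-0.2],[55,-20,0,0,0,0,-0.2],[45,-20,0,0,0,0,-0.2],[25,-10,0,0,0,0,-0.2]]' |tail -4;python3 -m inch '[[7,0,0,0,0,0,-0.2],[0,0,0,0,0,0,-0.2]]'|tail -1;python3 -c "
from h import *
fs();go([0,0,0]);print(status.get_obs()['joint_positions'].round(3))"
```

```text
eef_pos: [0.442, 0.1454, 0.2694]
ee_rot: [-0.0, 0.755, 0.655, 0.001]
ft_force: [0.1, -0.2, -0.7]
gripper_width: 0.034
gripper_width: 0.0341
t 32.775 F stand xyz [np.float64(0.77), np.float64(-0.28), np.float64(0.24)] eef st mm [np.float64(-69.5), np.float64(-1.05), np.float64(268.97)] w 0.0341
tool delta mm [-212.15 -417.98  268.92] eef [0.4441 0.15   0.269 ] yaw 81.75 zax [ 1.e-04  0.e+00 -1.e+00]
[ 0.747 -0.003 -0.39   0.    -1.183 -2.462]
```

```bash
python3 -m inch '[[1,0,0,-7,0,0,-0.2],[0,0,0,-7,0,0,-0.2],[0,0,0,-6,0,0,-0.2],[0,0,0,0,0,0,-0.2]]'|tail -1;python3 -c "
from h import *
fs();print((R6().T@np.array([0,0,-1])).round(3),status.get_obs()['joint_positions'].round(3))
R=np.load('st.npz')['R'];t=np.load('st.npz')['t']
go([*(R@[-.070,0]+t),.09])"
```

```text
gripper_width: 0.0341
t 33.275 F stand xyz [np.float64(0.61), np.float64(-0.06), np.float64(-0.16)] eef st mm [np.float64(-70.38), np.float64(-2.77), np.float64(267.98)] w 0.0341
[ 0.002 -0.342  0.94 ] [ 0.983 -0.19  -0.763  0.411 -0.887 -2.942]
tool delta mm [  3.06 -60.57 167.35] eef [0.4429 0.1484 0.268 ] yaw 81.71 zax [ 0.3386 -0.0509 -0.9396]
```

```bash
python3 -m inch '[[1,-10,28,0,0,0,-0.2],[1,-10,28,0,0,0,-0.2],[0,0,0,0,0,0,-0.2]]'|tail -1;python3 -c "
from h import *
fs();print((R6().T@np.array([0,0,-1])).round(3),status.get_obs()['joint_positions'].round(3))"
```

```text
gripper_width: 0.0341
t 33.65 F stand xyz [np.float64(0.26), np.float64(-0.62), np.float64(0.42)] eef st mm [np.float64(-68.44), np.float64(-0.25), np.float64(208.37)] w 0.0341
[ 0.004 -0.339  0.941] [ 0.961 -0.122 -0.875  0.481 -0.72  -3.027]
```

```bash
python3 -c "
from h import *
f=lambda n:np.load('pics/%s.npz'%n)['d']
D={n:f(n) for n in('s6','scene7','scene11','scene12','s8','s9','scene0')}
a=D['s6'];b=D['scene7']
# body region visible in both (s6z scale 600/105, offset 235,120)
def reg(n1,n2,u0,u1,v0,v1):
    d=(D[n2]-D[n1])[v0:v1,u0:u1]*1e3;d=d[np.abs(d)<8];return np.median(d).round(2),d.mean().round(2),d.std().round(2),d.size
print('body s6->7',reg('s6','scene7',284,295,170,183))
np.set_printoptions(linewidth=200)
print(((b-a)[166:186,280:300]*1e3).round(1))
print('7->12',reg('scene7','scene12',280,294,165,183))
print('plate s6->7',reg('s6','scene7',305,330,175,180),'guide',reg('s6','scene7',285,300,188,194),reg('scene0','scene12',300,312,190,200))
"
```

```text
body s6->7 (np.float32(0.55), np.float32(0.5), np.float32(2.3), 140)
[[ 2.3400e+01  2.7100e+01  1.9600e+01  1.6400e+01  1.2100e+01  2.4000e+00  2.6000e+00  1.7000e+00 -2.7000e+00  6.0000e-01  2.4000e+00 -2.5000e+00  7.0000e-01  2.6000e+00  4.2000e+00  4.0000e+00
   8.1400e+01  7.5900e+01 -2.3000e+00 -6.0000e-01]
 [ 2.0600e+01  2.5700e+01  8.5000e+00 -1.9000e+00  4.0000e+00  3.0000e+00 -3.5000e+00 -1.2000e+00 -4.0000e-01 -3.0000e-01 -3.0000e-01  2.5000e+00  4.0000e-01  3.6000e+00 -1.6000e+00  3.0000e-01
   7.5700e+01  6.1200e+01 -1.6000e+00  7.0000e-01]
 [ 1.8700e+01  1.1400e+01  6.0000e-01 -1.8000e+00 -9.0000e-01  3.6000e+00  5.9000e+00  2.5000e+00  2.9000e+00  3.3000e+00 -1.4000e+00 -1.7000e+00  2.0000e+00 -3.8000e+00  3.3000e+00 -3.6000e+00
   6.8300e+01  5.7800e+01 -1.7000e+00 -1.2000e+00]
 [ 1.7500e+01  1.2800e+01 -2.1000e+00  2.0000e-01  0.0000e+00 -7.0000e-01 -8.0000e-01  0.0000e+00  2.0000e+00  2.4000e+00  7.1000e+00  2.3000e+00  1.3000e+00  2.3000e+00 -7.0000e-01 -1.8000e+00
   6.5400e+01  5.3900e+01 -2.9000e+00 -5.0000e-01]
 [ 1.3600e+01  6.8000e+00  2.3000e+00  5.0000e-01 -
[... 3437 characters left out ...]
+00  1.3000e+00  1.7000e+00  3.0000e+00 -2.0000e-01  3.7000e+00 -1.8000e+00  6.0000e-01  2.2000e+00  3.5000e+00 -2.2000e+00 -4.5000e+00
   8.0000e-01  5.2000e+00  3.4000e+00 -1.4000e+00]
 [ 5.0000e+00  1.1000e+00  1.0000e+00 -3.5000e+00  1.2000e+00  1.1000e+00  1.0000e+00  9.0000e-01  7.0000e-01  1.2000e+00 -1.6000e+00  1.5000e+00 -7.0000e-01 -3.3000e+00 -9.0000e-01 -2.8000e+00
  -4.6000e+00 -1.6000e+00  5.0000e+00  1.0000e-01]]
7->12 (np.float32(-0.25), np.float32(-0.04), np.float32(2.49), 250)
plate s6->7 (np.float32(-0.58), np.float32(-0.44), np.float32(2.75), 124) guide (np.float32(0.4), np.float32(0.26), np.float32(2.59), 90) (np.float32(-0.31), np.float32(-0.29), np.float32(2.75), 120)
```

```bash
python3 -m inch '[[0,10,-28,0,0,0,-0.2],[0,10,-28,0,0,0,-0.2],[0,0,0,0,0,0,-0.2],[0,0,0,0,0,0,-0.2],[0,0,0,0,0,0,-0.2]]'; python3 -c "
from h import *
snap('scene','s13')
b=cv2.imread('pics/s13.png');cv2.imwrite('pics/s13z.png',cv2.resize(b[80:240,220:380],(600,600),interpolation=cv2.INTER_CUBIC))
print(status.get_obs()['joint_positions'].round(3))"
```

```text
t: 34.28
eef_pos: [0.4448, 0.1518, 0.2688]
ee_rot: [0.131, 0.745, 0.644, 0.113]
ft_force: [0.6, -0.4, -0.4]
gripper_width: 0.0343
[ 0.983 -0.184 -0.755  0.409 -0.889 -2.941]
```

View pics/s13z.png

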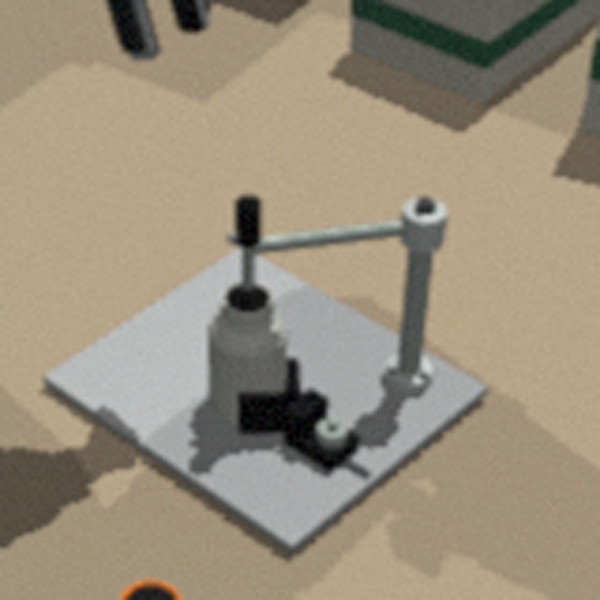

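The picture shows the bottle upright in the V with the spout over its mouth (around 248,295), and the gripper well clear at the top left.

```bash
python3 -c "
from rig import bot
print(bot.hand_in())"
```

```text
the job is handed in; nothing more can be done
None
```

The white bottle stands upright on the plate, seated in the V guide, with the spout arm at its stop over the mouth. The job was handed in after about 34 of the 72 s, and no verdict was reported.

- **Seating:** I gripped the bottle, set it down in front of the guide and slid it in. It stuck on one arm at first, so I eased it sideways. I then pressed it home at about 11 N with almost no sideways force, which puts both arms above 3 N.
- **Spout arm:** I released the bottle and pushed the knob round with closed fingers until it met the stop, with the push peaking at about 12 N. I then backed the arm clear.
- **Last checks:**
  - The V guide looks unmoved in both views.
  - Scene-camera depth puts the bottle's shift on release at about 0.4 mm, with no further change from the arm swing.
  - The knob reads about 3 mm from the stand's origin, which matches the stop.
  - The gripper is clear, and nothing else appeared moved in the last full scene view, by eye only.
- **Disagreement:** The top camera put the bottle's mouth 1 to 2 mm sideways of where the arm's own readings placed it. I trusted the depth comparison.
- **Abandoned:** I started a tilted re-push to settle that difference. I stopped before touching anything because it ran close to a joint limit.

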